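Tip the glazed beads into the flap hopper

ROBOT

A 7-joint arm with a two-finger parallel gripper is mounted at the origin on the work surface. World frame = base frame: x ahead of the robot, y to its left, z up, the work surface at z = 0. Lengths are in m, angles in rad, forces in N, time in s.
With the tool pointing down it reaches from about 0.4 to 0.875 m from the base axis. Payload 19.3 kg.
Tool frame: the origin (TCP) lies midway between the tips of the shut fingers; the grasp point (between the pads) lies 19 mm behind it; z points along the fingers, y is the line along which they close (so a half turn about z gives the same grasp; the last joint's range is limited). The gripper opens to 85 mm and grips with 20 to 120 N. Pads are 22 mm wide; open, the fingers measure 114 mm over their backs; the gripper's body (76 mm by 85 mm) begins 54 mm behind the grasp point. The pads swing forward as they close: fully open they stand 13 mm farther back than shut.
Start: joints at [-1.299, 0.521, -0.036, 1.599, 0.021, 1.021, -0.113], TCP at [0.21, 0.589, 0.231] pointing down, gripper open.
Joint ranges: [-2.91, 2.91], [-0.3, 2.13], [-1.5, 1.42], [0.17, 2.43], [-1.26, 4.41], [0.16, 1.93], [-2.52, 2.52]. Speed limits (rad/s): [1.89, 1.89, 2.39, 2.39, 3.01, 3.01, 3.01].

INTERFACE

Orientations are given as [roll, pitch, yaw] about the fixed x, y, z axes, in that order (R = Rz(yaw) Ry(pitch) Rx(roll)).
In Python, from workcell import bot gives the robot as it stands.
- The arm moves only by the tool move_arm, never from a script. Its argument "series" is a list of rows, each a list of 3 entries, a list of its own where there are three numbers: the shift along the tool's x, y, z in cm, then the turn, a rotation vector about the tool's x, y, z in rad, then the opening in per cent of the stroke, from 0 (shut) to 100 (fully open). A call has 1 to 20 rows; each row is the pose to reach, as a shift and turn from the pose commanded when the call began, along the tool's axes at that moment; what a row does not reach only later rows make up. A row lasts 1/12 s, in which the tool goes at most 41.7 mm and 7.16 degrees, less where a joint would pass 70% of its speed; a pose out of reach is approached as far as the arm can. A call with a gripper value outside its range is refused whole. The fingers move at their own pace and stop on an object; "squeeze" is the grip in N (left out, the last holds). Time passes only in rows, so rows that repeat a pose let the fingers close. It gives the time, the measured TCP pose, the force, the opening and the grip force at its end, in the units of the state.
- bot.observe(): the state, without advancing time (a new reading comes with each control period).
- bot.grab_frame(name): name is "scene" or "side" or "wrist"; returns (picture, depth): 480x640x3 uint8, red, green, blue; 480x640 float32, m along the optical axis (not along the pixel's ray), 0 where there is no reading.
- bot.camera_params(name): a dict with "fovy" (degrees; the focal length in pixels is half the picture's height over the tangent of half this angle, whatever the lens; pixels are square), "cx", "cy" (the principal point, pixels), "R" (3x3) and "t" (3): a world point X has camera coordinates R X + t; the wrist camera has in their place "tool_from_camera" (4x4, takes a point from camera to tool coordinates, whose origin is the TCP and whose axes are the flange's). Camera axes: x right, y down, z forward; pixel columns grow to the right and rows downward; lengths in m; the calibration is good to about 2 mm. A picture is of the moment at which its call begins: read the wrist's pose just before it. camera_params takes no time and is no camera call.
- bot.job_done(): hands the job in; it is judged then, once.
Trained networks look in the newest picture that a camera, given by its name, has taken for a name from the list of things; names that differ only in an ending like _2 or _b are one class to them, and where a whole thing is asked for, a point or a joint stands for the part that bears it (a point fixed in the world has none). Each returns a list of dicts, best first, with "conf" (0 to 1); they miss things now and then, are a little off and sometimes report something else, mostly with a low value. They report only what shows in the picture. A call takes as long as a camera call. They do not tell look-alikes from the thing itself.
- bot.find_in(camera, thing): "bbox" ([left, top, right, bottom] in pixels, round what is visible of it).
- bot.trace(camera, thing): "mask" (480x640 bool, what is visible of it) and "bbox" ([left, top, right, bottom] in pixels, round what is visible of it).
The state is a dict: "clock": time; "qpos": joint angles; "qd": joint speeds; "joint_efforts": joint torques, N m; "position": TCP position; "tool_rot": TCP orientation; "force": force on the tool from outside, world axes, zero at the start; "moment": the same for the moment, N m; "grip_width": finger opening in m; "finger_force": force on a finger pad.
Only numpy, scipy, OpenCV 4.12 (cv2) and the standard library are available. Lean on these libraries where they do the work, as an engineer would, in place of code of your own. Each camera call takes 0.05 s, during which the arm holds its last target. There are 200 camera calls.

TASK

Two scoops of beads lie on the craft table. Take the one with the teal beads by its handle, push the yellow spring flap of the plywood hopper down with the scoop's mouth and, keeping the flap open that way, tip all three teal beads into the hopper. Then set the empty scoop back on the table, upright and away from the hopper, let the flap close, and leave the scoop of coral beads where it is.

Things in the scene. Friction and masses are not known exactly. Their poses are not given: they have to be found in the camera images.
- teal_scoop_grip (a point): handle centre of the scoop with the teal beads: white, about 120 g, flat-bottomed; tray 85 long x 80 wide, side walls 30 to 42 high, back wall 42, open at the mouth; brown wooden handle 16 wide x 22 tall x 66 long, top 44 above the table. This point is 33 above the underside, 34 behind the back wall, 119 behind the mouth. Axes: x from mouth to handle, y across, z up
- teal_scoop_lip (a point): middle of the bottom front edge of the same scoop's mouth, at the underside: 119 mm in front (-x) of and 33 mm below teal_scoop_grip; same axes. The tray's floor rises 7 degrees towards the mouth (11 mm above the underside there), so the beads stay at the back while the scoop is level
- teal_bead0_center (a point): centre of a glazed teal ball bead, 20 mm in diameter, 11 g; rests at the back of the teal scoop at the start
- teal_bead1_center (a point): centre of a glazed teal ball bead, 20 mm in diameter, 11 g; rests at the back of the teal scoop at the start
- teal_bead2_center (a point): centre of a glazed teal ball bead, 20 mm in diameter, 11 g; rests at the back of the teal scoop at the start
- hopper: heavy fixed plywood box, 150 x 140 outside, 6 mm walls. Origin on the table right below hopper_hinge, same axes. Its low side (x = 0 to 6 mm, 120 high, with a white plate and teal dot) faces roughly to the robot's left; the other three sides are 160 high (inner faces at y = -64 and 64, x = -138). The scoop comes in over the low side, mouth towards -x
- hopper_hinge (a point): middle of the flap's hinge line at its top face, at the top of the hopper's low side, 120 mm above the table. x points out of the hopper over the low side, z up. The yellow flap (4 thick) covers x = 0 to -131, y = -61 to 61 mm and lies level when shut; its far end (x = -131) swings down, making a chute; the beads then drop past that end, which needs about 35 degrees
- flap (a joint): flap angle, rad: 0 shut, grows as it is pushed down, stop at 0.8. Spring: 0.08 N m shut, 0.15 at 0.7 rad (3 N at 45 mm from the hinge); bead weight alone does not open it. With the scoop tilted mouth-down by 45 degrees, its lip edge 45 mm inside and 40 mm below the hinge, its underside just clears the hinge and the flap is open about 40 degrees
- coral_scoop_grip (a point): handle centre of the other scoop, the same in every way but holding three coral (orange-pink) beads; not to be moved
There are look-alikes about, which are no part of the job. Several things have the shape of the hopper; the one meant has the colours described above. Leave any black look-alike of the part that bears teal_scoop_grip alone.

How it is judged:
On the way:
1. the mouth of the teal scoop is inside the hopper's opening, below the closed level of the flap, and holds the flap open by more than 0.4 rad (value of joint flap above 0.4 rad and z of teal_scoop_lip in the frame of hopper_hinge below -0.008 m and x of teal_scoop_lip in the frame of hopper_hinge between -0.14 and 0 m and y of teal_scoop_lip in the frame of hopper_hinge between -0.066 and 0.066 m), for 0.2 s.
At the end, for the whole second after the job is handed in: All three teal beads lie inside the hopper below the flap (centres at least 30 mm under the hinge level), the flap is shut to within 0.1 rad, and the teal scoop stands on the table upright (handle centre 33 mm high to within 10 mm, tilt under 10 degrees), its handle more than 80 mm from the hinge (x of teal_bead0_center in the frame of hopper_hinge between -0.14 and 0 m and y of teal_bead0_center in the frame of hopper_hinge between -0.066 and 0.066 m and z of each of teal_bead0_center, teal_bead1_center, teal_bead2_center in the frame of hopper_hinge below -0.03 m and x of teal_bead1_center in the frame of hopper_hinge between -0.14 and 0 m and y of teal_bead1_center in the frame of hopper_hinge between -0.066 and 0.066 m and x of teal_bead2_center in the frame of hopper_hinge between -0.14 and 0 m and y of teal_bead2_center in the frame of hopper_hinge between -0.066 and 0.066 m and value of joint flap below 0.1 rad and height (world z) of teal_scoop_grip between 0.023 and 0.043 m and angle between teal_scoop_grip's own z axis and vertical below 0.175 rad and horizontal distance between teal_scoop_grip and hopper_hinge above 0.08 m); the robot touches nothing.
It fails at once if the scoop of coral beads is moved more than 30 mm (distance of coral_scoop_grip from where it was at the start of the episode above 0.03 m).
It also fails if it takes over 64 s, if anything falls off the work surface, if the arm or the gripper's body presses on something with over 40 N, if the wrist force passes 120 N, or if a joint passes its speed limit or range.

## Working session

There is one attempt and no reset: what is moved stays moved. The work goes in short steps, Python scripts to look and compute and a tool call to move; the robot and the scene stay as the last step left them, time stands still between calls to the robot, and variables do not carry over. Pictures are saved under pics/ and viewed, at most 10 in all, crops included, and the job is handed in when it is done.

Besides the shell and the picture viewer there is one more tool, called after "Call:" as name(argument=value, ...), one argument or row to a line, values as JSON. move_arm: Moves the arm, as the interface text tells. Its arguments: {"type":"object","properties":{"series":{"type":"array"},"squeeze":{"type":"number"}},"required":["series"]}

```bash
mkdir -p pics; python3 - <<'E'
from workcell import bot
import cv2,numpy as np
s=bot.observe();print({k:np.round(v,3).tolist() for k,v in s.items()})
for c in("scene","side"):
    im,d=bot.grab_frame(c);cv2.imwrite(f"pics/{c}0.png",im[:,:,::-1]);np.save(f"pics/{c}0d.npy",d)
    p=bot.camera_params(c);print(c,{k:np.round(v,4).tolist() for k,v in p.items()})
    for t in("teal_scoop_grip","hopper","teal_bead0_center","flap","hopper_hinge"):
        try:print(t,[(np.round(x["bbox"]).tolist(),round(x["conf"],2)) for x in bot.find_in(c,t)])
        except Exception as e:print(t,e)
E
```

```text
{'clock': 0.0, 'qpos': [-1.299, 0.522, -0.036, 1.6, 0.021, 1.021, -0.113], 'qd': [-0.0, -0.001, 0.002, -0.0, 0.001, -0.0, -0.001], 'joint_efforts': [-0.0, -92.711, 1.98, -36.992, 0.018, 0.008, 0.0], 'position': [0.209, 0.589, 0.231], 'tool_rot': [-3.141, 0.0, 2.8], 'force': [-0.188, -0.417, 0.626], 'moment': [-0.006, 0.063, -0.04], 'finger_force': 0.0, 'grip_width': 0.085}
scene {'fovy': 51.483, 'cx': 329.0224, 'cy': 239.4061, 'R': [[0.6793, 0.7338, -0.003], [0.6021, -0.5597, -0.5694], [-0.4195, 0.385, -0.8221]], 't': [-0.3127, -0.236, 1.3932]}
teal_scoop_grip [([410.0, 188.0, 473.0, 223.0], 0.97), ([363.0, 127.0, 412.0, 172.0], 0.58)]
hopper [([292.0, 143.0, 375.0, 248.0], 0.78), ([338.0, 212.0, 438.0, 324.0], 0.72)]
teal_bead0_center []
flap [([350.0, 226.0, 425.0, 284.0], 0.97), ([303.0, 156.0, 362.0, 202.0], 0.74)]
hopper_hinge [([340.0, 211.0, 437.0, 326.0], 0.73), ([291.0, 146.0, 373.0, 247.0], 0.67)]
side {'fovy': 45.5343, 'cx': 317.0457, 'cy': 242.093, 'R': [[0.896, 0.4439, -0.0086], [0.2931, -0.6059, -0.7396], [-0.3335, 0.6601, -0.673]], 't': [-0.413, -0.0683, 1.3297]}
teal_scoop_grip [([308.0, 135.0, 345.0, 179.0], 0.87), ([376.0, 177.0, 444.0, 214.0], 0.75)]
hopper [([252.0, 150.0, 344.0, 264.0], 0.77), ([339.0, 191.0, 446.0, 322.0], 0.73)]
teal_bead0_center []
flap [([271.0, 168.0, 327.0, 201.0], 0.94), ([353.0, 214.0, 429.0, 265.0], 0.68)]
hopper_hinge [([336.0, 193.0, 446.0, 318.0], 0.77), ([251.0, 148.0, 340.0, 261.0], 0.69)]
```

```bash
python3 - <<'E'
import cv2,numpy as np
a=cv2.imread("pics/scene0.png")[90:370,230:530];b=cv2.imread("pics/side0.png")[90:370,200:500]
cv2.imwrite("pics/both.png",cv2.resize(np.hstack([a,b]),(800,373),interpolation=cv2.INTER_CUBIC))
E
```

```text
(no output)
```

View pics/scene0.png

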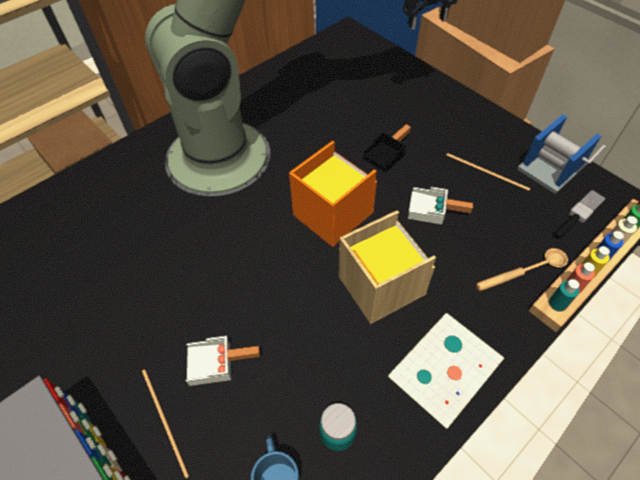

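View pics/both.png

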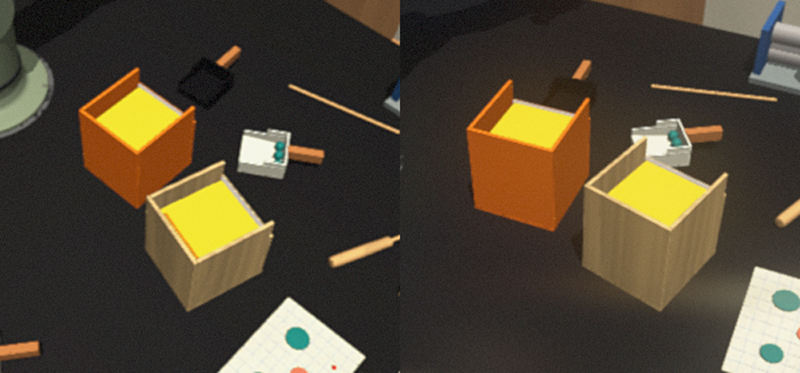

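Plywood hopper with yellow flap at (387,265) in the scene view; the orange one at (333,195) is a look-alike. The scoop with teal beads is at (440,205). The black scoop at (385,150) is a look-alike, and the coral one at (222,360) must stay put. In the enlarged crop the teal beads and the plywood colour are clear. Next I measure from depth in both cameras.

```bash
cat > h.py <<'E'
from workcell import bot
import cv2,numpy as np
from scipy.spatial.transform import Rotation as Ro
def cloud(c,d,st=None):
    p=bot.camera_params(c);f=240/np.tan(np.radians(p["fovy"])/2)
    v,u=np.mgrid[0:480,0:640];X=np.dstack([(u-p["cx"])/f*d,(v-p["cy"])/f*d,d])
    if "R" in p: return (X-p["t"])@np.array(p["R"])
    T=p["tool_from_camera"];X=X@T[:3,:3].T+T[:3,3]
    return X@Ro.from_euler("xyz",st["tool_rot"]).as_matrix().T+st["position"]
def colmask(im):
    h=cv2.cvtColor(im,cv2.COLOR_RGB2HSV).astype(int);H,S,V=h[...,0],h[...,1],h[...,2]
    return dict(yellow=(H>22)&(H<33)&(S>150)&(V>120),brown=(H<16)&(S>110)&(V>60),white=(S<60)&(V>130),teal=(H>75)&(H<100)&(S>90))
E
python3 - <<'E'
from h import *
for c in("scene","side"):
    im,_=cv2.imread(f"pics/{c}0.png")[:,:,::-1].copy(),0;d=np.load(f"pics/{c}0d.npy");P=cloud(c,d);m=colmask(im)
    for n,b in (("yellow",dict(scene=(338,212,438,324),side=(339,191,446,322))),("brown",dict(scene=(440,188,473,223),side=(405,177,446,214))),("white",dict(scene=(407,185,455,225),side=(374,175,425,216))),("teal",dict(scene=(407,185,455,225),side=(374,175,425,216)))):
        x0,y0,x1,y1=b[c];k=np.zeros((480,640),bool);k[y0:y1,x0:x1]=1;k&=m[n]&(d>0)
        if n in("yellow",):k=cv2.erode(k.astype(np.uint8),np.ones((3,3)))>0
        q=P[k]
        r=cv2.minAreaRect((q[:,:2]*1000).astype(np.float32))
        print(c,n,len(q),"med",np.median(q,0).round(3),"z",np.percentile(q[:,2],[5,50,95]).round(3),"rect",np.round(r[0],1),np.round(r[1],1),round(r[2],1))
im,d=(None,None)
s=bot.observe();im,d=bot.grab_frame("wrist");cv2.imwrite("pics/w0.png",im[:,:,::-1]);np.save("pics/w0d.npy",d)
print([(x["bbox"],x["conf"]) for x in bot.find_in("wrist","teal_scoop_grip")], bot.camera_params("wrist"))
E
```

```text
scene yellow 1938 med [0.596 0.044 0.119] z [0.116 0.119 0.122] rect [593.4  43.7] [113.2 105.3] 77.5
scene brown 291 med [0.586 0.325 0.039] z [-0.001  0.039  0.045] rect [576.6 344. ] [70.8 65.3] 33.7
scene white 1043 med [0.519 0.281 0.015] z [0.001 0.015 0.04 ] rect [511.9 299.4] [ 88. 126.] 34.4
scene teal 75 med [0.543 0.302 0.024] z [0.018 0.024 0.029] rect [546.3 300.7] [15.1 51. ] 34.9
side yellow 1615 med [0.596 0.053 0.121] z [0.118 0.121 0.123] rect [593.7  54.7] [ 93.7 102.2] 77.9
side brown 320 med [0.587 0.323 0.039] z [0.001 0.039 0.046] rect [579.8 354.8] [ 67.6 102.4] 15.3
side white 964 med [0.526 0.287 0.021] z [0.005 0.021 0.045] rect [545.6 249.6] [105.7 291.9] 26.2
side teal 70 med [0.541 0.307 0.027] z [0.02  0.027 0.029] rect [541.6 305.9] [16.2 37.9] 32.0
[([96.6, 318.8, 230.7, 378.4], 0.84)] {'fovy': 68.08029197058136, 'cx': 320.26205650755946, 'cy': 242.74291822417965, 'tool_from_camera': array([[-1.29887636e-04, -9.53232905e-01, -3.02236681e-01,
         7.85911672e-02],
       [ 9.99999931e-01, -1.84355554e-05, -3.71610250e-04,
         6.99673359e-05],
       [ 3.48659217e-04, -3.02236708e-01,  9.53232842e-01,
        -1.42960835e-01],
       [ 0.00000000e+00,  0.00000000e+00,  0.00000000e+00,
         1.00000000e+00]])}
```

View pics/w0.png

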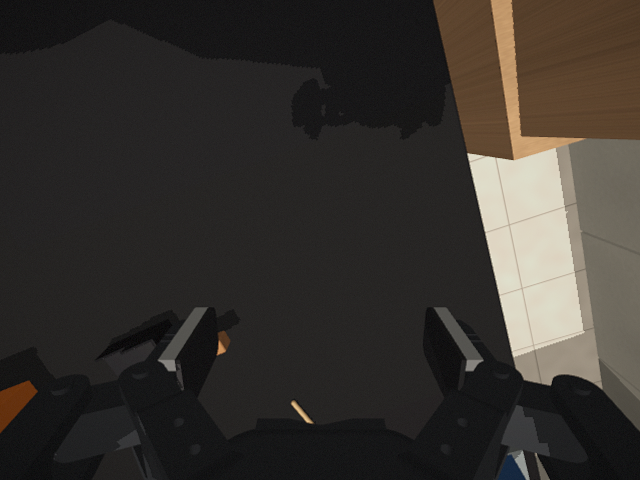

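The wrist view shows the black look-alike's handle at (225,340) and nothing of the teal scoop, so I need to move there. First I fit the hopper rim and the scoop axis.

```bash
cat >> h.py <<'E'
def rel(R,p):
    s=bot.observe();R0=Ro.from_euler("xyz",s["tool_rot"]);
    print("clock",round(s["clock"],2),"shift cm",(R0.inv().apply(np.array(p)-s["position"])*100).round(2),"turn",(R0.inv()*R).as_rotvec().round(3))
def tool(yaw,lean):
    # scoop yaw (deg) of +x axis; lean deg = gripper body toward handle end; tool y=-scoop y
    a=np.radians(yaw);l=np.radians(lean);sx=np.array([np.cos(a),np.sin(a),0]);sy=np.array([-np.sin(a),np.cos(a),0]);z=np.array([0,0,1.])
    tz=-np.sin(l)*sx-np.cos(l)*z;return Ro.from_matrix(np.c_[np.cross(-sy,tz),-sy,tz])
E
python3 - <<'E'
from h import *
A=[]
for c,b in(("scene",(334,205,442,330)),("side",(334,186,450,326))):
    d=np.load(f"pics/{c}0d.npy");P=cloud(c,d);x0,y0,x1,y1=b
    q=P[y0:y1,x0:x1].reshape(-1,3);q=q[(d[y0:y1,x0:x1].ravel()>0)]
    t=q[(q[:,2]>.140)&(q[:,2]<.165)];print(c,"top z",np.percentile(q[:,2],99.5).round(3))
    r=cv2.minAreaRect((t[:,:2]*1000).astype(np.float32));print(len(t),np.round(r,1) if 0 else r)
    ax=np.radians(77.7);ex=np.array([np.cos(ax),np.sin(ax)]);ey=np.array([-ex[1],ex[0]])
    for nm,zz in(("rim",(.14,.165)),("box",(.02,.11)),("flap",(.113,.127))):
        k=q[(q[:,2]>zz[0])&(q[:,2]<zz[1])][:,:2]-[.6,.05];print(nm,"x",np.percentile(k@ex,[0.5,2,50,98,99.5]).round(4),"y",np.percentile(k@ey,[.5,2,50,98,99.5]).round(4))
    im=cv2.imread(f"pics/{c}0.png")[:,:,::-1].copy();m=colmask(im)["brown"]
    x0,y0,x1,y1=dict(scene=(440,188,478,223),side=(405,177,450,214))[c]
    q=P[y0:y1,x0:x1][m[y0:y1,x0:x1]];q=q[(q[:,2]>.036)&(q[:,2]<.052)]
    r=cv2.minAreaRect((q[:,:2]*1000).astype(np.float32));print("handle top",r,q[:,2].mean())
    A.append(q)
q=np.vstack(A);r=cv2.minAreaRect((q[:,:2]*1000).astype(np.float32));print(r)
R=tool(33.5,25);g=np.array([.586,.324,.033]);tz=R.apply([0,0,1]);rel(R,g+.019*tz-.16*tz)
E
```

```text
scene top z 0.161
1195 ((558.9663696289062, 42.93226623535156), (145.45628356933594, 228.5966796875), 76.54412078857422)
rim x [-0.0891 -0.0885 -0.0459  0.0517  0.0547] y [-0.0748 -0.0746 -0.0062  0.0672  0.1506]
box x [-0.0893 -0.0888 -0.0324  0.2061  0.226 ] y [-0.0753 -0.0749 -0.022   0.1774  0.1821]
flap x [-0.0887 -0.0875 -0.0088  0.0586  0.0613] y [-0.0746 -0.0738  0.0014  0.0622  0.1558]
handle top ((585.8987426757812, 324.4246520996094), (64.35398864746094, 20.95578956604004), 35.88245391845703) 0.04204357507777548
side top z 0.162
1662 ((599.7532958984375, 31.31816864013672), (148.4474334716797, 142.4452667236328), 76.55442810058594)
rim x [-0.0916 -0.0909 -0.0694  0.0497  0.0538] y [-0.0749 -0.0742 -0.0065  0.0655  0.067 ]
box x [-0.0917 -0.0909 -0.0827  0.27    0.2814] y [-0.0751 -0.0745 -0.0099  0.1818  0.1851]
flap x [-0.091  -0.0901 -0.004   0.0572  0.0616] y [-0.0744 -0.0736  0.0006  0.0616  0.1755]
handle top ((585.8673095703125, 324.3751525878906), (65.63145446777344, 22.17595863342285), 33.7994270324707) 0.04298182473190589
((585.8472900390625, 324.4010009765625), (65.62728118896484, 22.301250457763672), 33.85742950439453)
clock 0.7 shift cm [-47.93  -7.56   7.05] turn [ 0.482 -0.241  2.173]
```

Hopper hinge ≈ (0.616, 0.101), yaw 76.5°, rim height 0.161 (text gives 0.160). Handle top 0.043, yaw ~33.8°. Both agree with the text. Moving to above the scoop.

Call:
move_arm(
  series=[
    [[-24, -3.8, 3.5], [0.24, -0.12, 1.09], 100],
    [[-47.9, -7.6, 7.0], [0.482, -0.241, 2.173], 100],
    [[-47.9, -7.6, 7.0], [0.482, -0.241, 2.173], 100],
    [[-47.9, -7.6, 7.0], [0.482, -0.241, 2.173], 100],
    [[-47.9, -7.6, 7.0], [0.482, -0.241, 2.173], 100],
    [[-47.9, -7.6, 7.0], [0.482, -0.241, 2.173], 100],
    [[-47.9, -7.6, 7.0], [0.482, -0.241, 2.173], 100],
    [[-47.9, -7.6, 7.0], [0.482, -0.241, 2.173], 100],
    [[-47.9, -7.6, 7.0], [0.482, -0.241, 2.173], 100],
    [[-47.9, -7.6, 7.0], [0.482, -0.241, 2.173], 100],
    [[-47.9, -7.6, 7.0], [0.482, -0.241, 2.173], 100],
    [[-47.9, -7.6, 7.0], [0.482, -0.241, 2.173], 100],
    [[-47.9, -7.6, 7.0], [0.482, -0.241, 2.173], 100],
    [[-47.9, -7.6, 7.0], [0.482, -0.241, 2.173], 100],
    [[-47.9, -7.6, 7.0], [0.482, -0.241, 2.173], 100],
    [[-47.9, -7.6, 7.0], [0.482, -0.241, 2.173], 100],
    [[-47.9, -7.6, 7.0], [0.482, -0.241, 2.173], 100],
    [[-47.9, -7.6, 7.0], [0.482, -0.241, 2.173], 100],
    [[-47.9, -7.6, 7.0], [0.482, -0.241, 2.173], 100],
    [[-47.9, -7.6, 7.0], [0.482, -0.241, 2.173], 100],
  ],
)

```text
clock: 2.37
position: [0.6355, 0.3563, 0.1608]
tool_rot: [-3.141, 0.437, 0.588]
force: [-0.4, 0.2, 0.1]
grip_width: 0.0849
finger_force: 0.0
```

```bash
python3 - <<'E'
from h import *
s=bot.observe();im,d=bot.grab_frame("wrist");cv2.imwrite("pics/w1.png",im[:,:,::-1])
P=cloud("wrist",d,s);m=colmask(im)
print(s["qpos"].round(2) if hasattr(s["qpos"],"round") else s["qpos"])
for t in("teal_scoop_grip",):
    for x in bot.trace("wrist",t):
        k=x["mask"]&(d>0);print(x["bbox"],x["conf"]);
        for n,lo,hi in(("brown",.036,.052),("white",.036,.052)):
            q=P[k&m[n]];q=q[(q[:,2]>lo)&(q[:,2]<hi)]
            if len(q)>20: print(n,len(q),np.median(q[:,2]),cv2.minAreaRect((q[:,:2]*1000).astype(np.float32)))
R=tool(33.8,25);g=np.array([.586,.324,.033]);tz=R.apply([0,0,1]);rel(R,g+.019*tz)
E
```

```text
[-0.76  1.11  0.52  0.82 -0.39  1.73 -1.37]
[97.4, 315.2, 242.0, 379.3] 0.92
brown 582 0.042130249851249496 ((312.66455078125, 414.0479431152344), (18.152158737182617, 57.207218170166016), 6.027373790740967)
[271.0, 191.8, 361.5, 308.7] 0.89
brown 152 0.040923273560187566 ((588.9786987304688, 330.3058776855469), (52.485015869140625, 15.334927558898926), 33.830665588378906)
white 796 0.04132378168859593 ((539.8531494140625, 296.208740234375), (43.12737274169922, 79.90534973144531), 35.254554748535156)
clock 2.47 shift cm [ 0.05  0.03 16.03] turn [-0.001 -0.    -0.001]
```

View pics/w1.png

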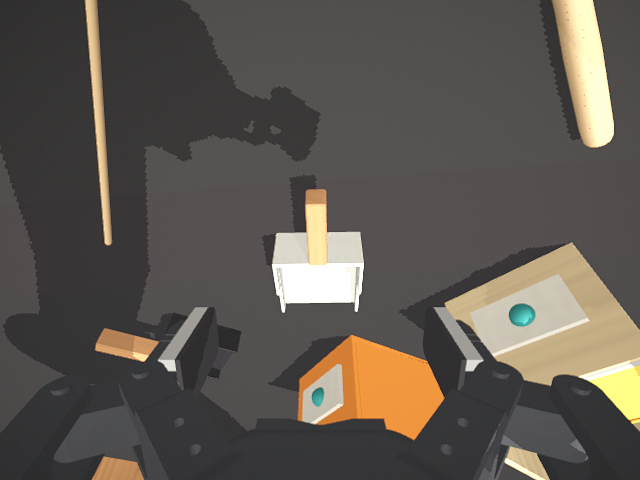

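The wrist view shows the white scoop's handle at (316,225), lined up with the finger midline at (318). The plywood hopper's plate is at (525,315), and the orange hopper and black scoop are the look-alikes. The wrist depth puts the handle about 2 mm towards tool −y. I descend along the tool axis and close.

Call:
move_arm(
  series=[
    [[0.1, -0.1, 3], [0, 0, 0], 100],
    [[0.1, -0.2, 6], [0, 0, 0], 100],
    [[0.15, -0.2, 9], [0, 0, 0], 100],
    [[0.15, -0.2, 11.5], [0, 0, 0], 100],
    [[0.15, -0.2, 13.5], [0, 0, 0], 100],
    [[0.15, -0.2, 15], [0, 0, 0], 100],
    [[0.15, -0.2, 16], [0, 0, 0], 100],
    [[0.15, -0.2, 16], [0, 0, 0], 100],
    [[0.15, -0.2, 16], [0, 0, 0], 40],
    [[0.15, -0.2, 16], [0, 0, 0], 20],
    [[0.15, -0.2, 16], [0, 0, 0], 10],
    [[0.15, -0.2, 16], [0, 0, 0], 0],
    [[0.15, -0.2, 16], [0, 0, 0], 0],
    [[0.15, -0.2, 16], [0, 0, 0], 0],
    [[0.15, -0.2, 16], [0, 0, 0], 0],
    [[0.15, -0.2, 16], [0, 0, 0], 0],
  ],
  squeeze=100,
)

```text
clock: 3.8
position: [0.5791, 0.3218, 0.0161]
tool_rot: [3.141, 0.436, 0.585]
force: [0.6, 0.8, 6.0]
grip_width: 0.0145
finger_force: 97.3
```

Call:
move_arm(
  series=[
    [[-0.2, 0, -0.5], [0, 0, 0], 0],
    [[-0.6, 0, -1.4], [0, 0, 0], 0],
    [[-1.3, 0, -2.7], [0, 0, 0], 0],
    [[-2.0, 0, -4.3], [0, 0, 0], 0],
    [[-2.8, 0, -6], [0, 0, 0], 0],
    [[-3.6, 0, -7.7], [0, 0, 0], 0],
    [[-4.4, 0, -9.4], [0, 0, 0], 0],
    [[-5.2, 0, -11.1], [0, 0, 0], 0],
    [[-6.0, 0, -12.8], [0, 0, 0], 0],
    [[-6.7, 0, -14.3], [0, 0, 0], 0],
    [[-7.2, 0, -15.5], [0, 0, 0], 0],
    [[-7.5, 0, -16.1], [0, 0, 0], 0],
    [[-7.6, 0, -16.3], [0, 0, 0], 0],
    [[-7.6, 0, -16.3], [0, 0, 0], 0],
  ],
)

```text
clock: 4.97
position: [0.579, 0.3218, 0.1959]
tool_rot: [3.141, 0.436, 0.584]
force: [-0.1, -0.1, -2.2]
grip_width: 0.0146
finger_force: 97.3
```

```bash
cat >> h.py <<'E'
# hopper (hinge at H, yaw YH). Grip-frame: tool pose for scoop pose (hinge-frame lip x,y,z mm above hinge; tilt deg mouth-down)
H=np.array([.616,.101,.12]);YH=76.5
def pose(lx,ly,lz,tilt,lean=25,grip=(0,0,0),yaw=YH,H=H):
    # grip: position of grasp point in the scoop's frame relative to grip point (m)
    a=np.radians(YH);ex=np.array([np.cos(a),np.sin(a),0]);ey=np.array([-ex[1],ex[0],0]);z=np.array([0,0,1.])
    lip=H+(lx*ex+ly*ey+lz*z)/1000
    y=np.radians(yaw);S=Ro.from_euler("z",y)*Ro.from_euler("y",-np.radians(tilt))
    assert S.apply([-1,0,0])[2]<=1e-9
    p=lip+S.apply(np.array([.119,0,.033])+grip)
    R=S*tool(0,lean);return R,p+R.apply([0,0,.019]),S
E
python3 - <<'E'
from h import *
s=bot.observe();im,d=bot.grab_frame("wrist");cv2.imwrite("pics/w2.png",im[:,:,::-1])
P=cloud("wrist",d,s);m=colmask(im)
im2,d2=bot.grab_frame("side");P2=cloud("side",d2);im3,d3=bot.grab_frame("scene");P3=cloud("scene",d3)
cv2.imwrite("pics/c2.png",np.hstack([cv2.resize(im2[90:290,300:500],(400,400)),cv2.resize(im3[90:290,350:550],(400,400))])[:,:,::-1])
R=Ro.from_euler("xyz",s["tool_rot"]);g=s["position"]-R.apply([0,0,.019]);print("grasp",g.round(4),s["tool_rot"],s["force"],s["qpos"])
S=R*tool(0,25).inv();print("scoop z",S.apply([0,0,1]).round(3))
for c,PP,dd,ii in(("wrist",P,d,im),("side",P2,d2,im2),("scene",P3,d3,im3)):
    q=S.inv().apply((PP-g).reshape(-1,3)).reshape(PP.shape)
    k=(dd>0)&(abs(q[...,1])<.06)&(q[...,0]>-.14)&(q[...,0]<-.02)&(q[...,2]>-.05)&(q[...,2]<.03)&colmask(ii)["white"]
    if k.sum()>10:print(c,k.sum(),"lo",np.percentile(q[k],1,0).round(4),"hi",np.percentile(q[k],99,0).round(4))
R1,p1,_=pose(40,0,75,0);rel(R1,p1)
E
```

```text
grasp [0.5857 0.3262 0.2131] [3.14146863 0.43625169 0.58449686] [-0.09053483 -0.10155755 -2.17683318] [-0.83445552  0.95056856  0.54153366  1.10103335 -0.35490046  1.62638912
 -1.32354412]
scoop z [-0.  0.  1.]
wrist 2404 lo [-0.1199 -0.0385 -0.0331] hi [-0.0338  0.0403  0.0088]
side 1339 lo [-0.1187 -0.0448 -0.032 ] hi [-0.0348  0.0398  0.0093]
scene 1284 lo [-0.1175 -0.0431 -0.0345] hi [-0.0347  0.04    0.0074]
clock 5.12 shift cm [ 1.11 10.17 -2.3 ] turn [-0.318  0.002 -0.68 ]
```

View pics/c2.png

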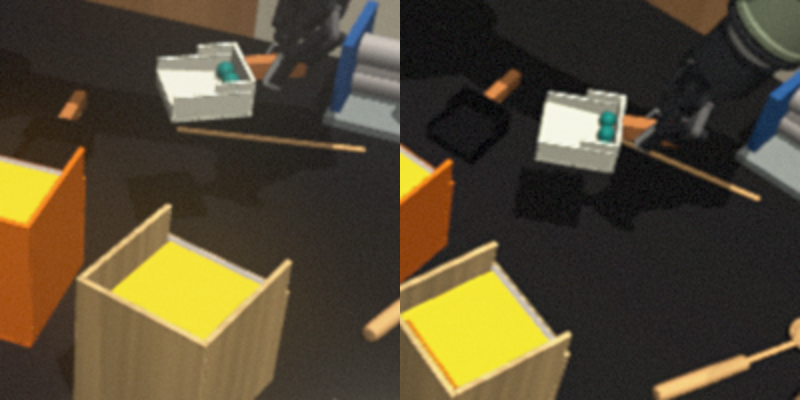

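The scoop is held level at its nominal pose, with teal beads at the back (side crop 225,72). Moving to the standoff in front of the low side.

Call:
move_arm(
  series=[
    [[0.02, 0.2, -0.05], [-0.006, 0, -0.014], 0],
    [[0.07, 0.6, -0.14], [-0.019, 0, -0.041], 0],
    [[0.13, 1.2, -0.28], [-0.038, 0, -0.082], 0],
    [[0.2, 2.0, -0.46], [-0.064, 0, -0.136], 0],
    [[0.3, 3.0, -0.69], [-0.095, 0, -0.204], 0],
    [[0.4, 4.0, -0.92], [-0.127, 0, -0.272], 0],
    [[0.55, 5.0, -1.15], [-0.159, 0, -0.34], 0],
    [[0.66, 6.1, -1.38], [-0.191, 0, -0.408], 0],
    [[0.78, 7.1, -1.61], [-0.223, 0, -0.476], 0],
    [[0.89, 8.1, -1.84], [-0.254, 0, -0.544], 0],
    [[0.98, 9.0, -2.03], [-0.28, 0, -0.6], 0],
    [[1.05, 9.6, -2.17], [-0.3, 0, -0.642], 0],
    [[1.1, 10, -2.26], [-0.312, 0.001, -0.668], 0],
    [[1.1, 10.2, -2.3], [-0.318, 0.002, -0.68], 0],
    [[1.1, 10.2, -2.3], [-0.318, 0.002, -0.68], 0],
  ],
)

```text
clock: 6.37
position: [0.6516, 0.2473, 0.2116]
tool_rot: [3.14, 0.435, 1.335]
force: [-1.0, 0.2, -2.0]
grip_width: 0.0145
finger_force: 97.4
```

```bash
python3 - <<'E'
from h import *
s=bot.observe();print(s["qpos"].round(2),s["position"])
im,d=bot.grab_frame("wrist");P=cloud("wrist",d,s)
# white plate + low side face, flap as seen from the wrist, hinge frame
a=np.radians(YH);ex=np.array([np.cos(a),np.sin(a),0]);ey=np.array([-ex[1],ex[0],0]);Q=P-H
q=np.dstack([Q@ex,Q@ey,Q[...,2]])
m=colmask(im);box=(d>0)&(abs(q[...,0]+.06)<.15)&(abs(q[...,1])<.12)
for n,k in(("yellow",m["yellow"]&box),("side rims",box&(q[...,2]>.03)&(q[...,2]<.045)&(q[...,0]<.01)&~m["white"])):
    t=q[k]
    if len(t)>30:print(n,len(t),"lo",np.percentile(t,1,0).round(4),"hi",np.percentile(t,99,0).round(4), [round(x,1) if np.isscalar(x) else np.round(x,1) for x in cv2.minAreaRect((t[:,:2]*1000).astype(np.float32))])
cv2.imwrite("pics/w3.png",im[:,:,::-1])
for w in((40,0,18,0),(-45,0,18,0)):rel(*pose(*w)[:2])
E
```

```text
[-0.81  0.89  0.47  1.15 -0.03  1.44 -0.67] [0.65163848 0.24734824 0.21161877]
side rims 68 lo [-0.1371 -0.016   0.03  ] hi [-0.1338  0.016   0.0335] [array([-135.6,   -0. ]), array([ 3.7, 33.6]), 2.1]
clock 6.42 shift cm [ 2.45 -0.04  5.24] turn [ 0.001 -0.001 -0.001]
clock 6.42 shift cm [-5.26 -0.03  8.82] turn [ 0.001 -0.001 -0.001]
```

View pics/w3.png

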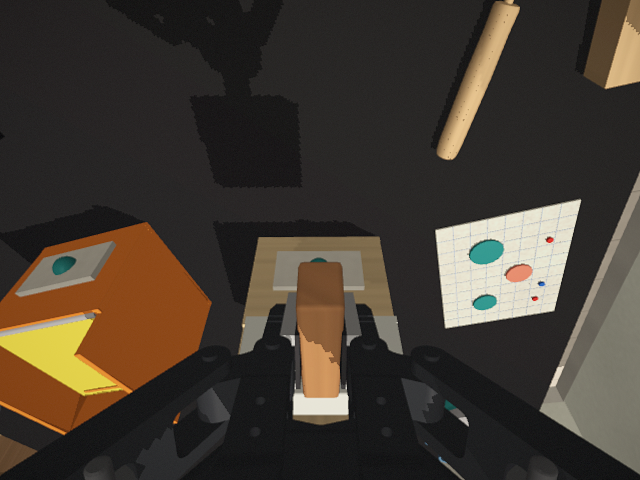

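The wrist view shows the handle (320,330) centred on the plywood low side (edges 260–380, plate 274–364), and the back wall inner face is at −136 mm. Lateral alignment is good. Lowering, then going in level over the flap.

Call:
move_arm(
  series=[
    [[0.3, 0, 0.7], [0, 0, 0], 0],
    [[0.9, 0, 1.9], [0, 0, 0], 0],
    [[1.5, 0, 3.3], [0, 0, 0], 0],
    [[2.1, 0, 4.5], [0, 0, 0], 0],
    [[2.4, 0, 5.2], [0, 0, 0], 0],
    [[2.1, 0, 5.35], [0, 0, 0], 0],
    [[1.5, 0, 5.65], [0, 0, 0], 0],
    [[0.6, 0, 6.1], [0, 0, 0], 0],
    [[-0.5, 0, 6.6], [0, 0, 0], 0],
    [[-1.7, 0, 7.15], [0, 0, 0], 0],
    [[-2.9, 0, 7.7], [0, 0, 0], 0],
    [[-3.9, 0, 8.2], [0, 0, 0], 0],
    [[-4.7, 0, 8.55], [0, 0, 0], 0],
    [[-5.1, 0, 8.75], [0, 0, 0], 0],
    [[-5.3, 0, 8.8], [0, 0, 0], 0],
    [[-5.3, 0, 8.8], [0, 0, 0], 0],
  ],
)

```text
clock: 7.75
position: [0.632, 0.1647, 0.1545]
tool_rot: [3.14, 0.435, 1.334]
force: [-0.3, -0.2, -1.1]
grip_width: 0.0147
finger_force: 97.4
```

```bash
python3 - <<'E'
from h import *
s=bot.observe();print(s["position"],s["force"],s["qpos"].round(2))
T=[0,4,8,13,18,23,28,33,38,42,45,48,50]
for t in T:
    lz=min(18-t*.8 if t<8 else 99, 8-45*np.tan(np.radians(t)) if t>=8 else 99)
    print(t,round(lz,1),end=" ");rel(*pose(-45,0,lz,t)[:2])
im,d=bot.grab_frame("side");im3,d=bot.grab_frame("scene")
cv2.imwrite("pics/c4.png",np.hstack([cv2.resize(im[150:350,300:500],(400,400)),cv2.resize(im3[150:350,300:500],(400,400))])[:,:,::-1])
E
```

```text
[0.63197367 0.16472641 0.15451111] [-0.26530982 -0.24651507 -1.09382324] [-0.76  0.85  0.47  1.39 -0.    1.22 -0.63]
0 18.0 clock 7.75 shift cm [ 0.06 -0.07  0.05] turn [ 0.001 -0.001 -0.001]
4 14.8 clock 7.75 shift cm [-0.26 -0.06 -0.3 ] turn [ 0.001  0.068 -0.001]
8 1.7 clock 7.75 shift cm [-0.2  -0.07  0.29] turn [ 0.001  0.138 -0.001]
13 -2.4 clock 7.75 shift cm [-0.7  -0.07 -0.05] turn [ 0.002  0.225 -0.   ]
18 -6.6 clock 7.75 shift cm [-1.25 -0.06 -0.32] turn [ 0.002  0.313 -0.   ]
23 -11.1 clock 7.75 shift cm [-1.85 -0.06 -0.49] turn [ 0.002  0.4   -0.   ]
28 -15.9 clock 7.75 shift cm [-2.48 -0.06 -0.57] turn [ 0.002  0.487 -0.   ]
33 -21.2 clock 7.75 shift cm [-3.13 -0.06 -0.52] turn [ 0.002  0.575 -0.   ]
38 -27.2 clock 7.75 shift cm [-3.79 -0.06 -0.34] turn [ 0.002  0.662 -0.   ]
42 -32.5 clock 7.75 shift cm [-4.32 -0.06 -0.08] turn [ 0.002  0.732 -0.   ]
45 -37.0 clock 7.75 shift cm [-4.7  -0.06  0.18] turn [ 0.002  0.784 -0.   ]
48 -42.0 clock 7.75 shift cm [-5.07 -0.06  0.53] turn [ 0.002  0.836 -0.   ]
50 -45.6 clock 7.75 shift cm [-5.3  -0.06  0.81] turn [0.002 0.871 0.   ]
```

View pics/c4.png

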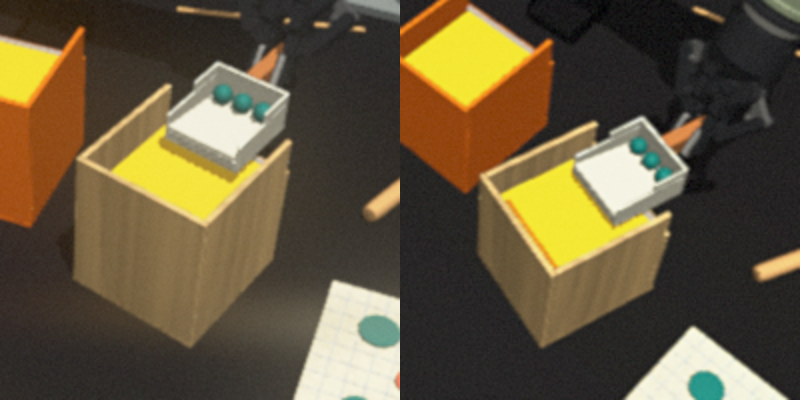

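All three teal beads sit at the back of the scoop, and its mouth is centred over the yellow flap. Tilting while pushing the flap down.

Call:
move_arm(
  series=[
    [[-0.1, -0.06, 0.15], [0, 0.03, 0], 0],
    [[-0.1, -0.06, 0.25], [0, 0.08, 0], 0],
    [[-0.2, -0.06, 0.3], [0, 0.138, 0], 0],
    [[-0.7, -0.06, -0.05], [0, 0.225, 0], 0],
    [[-1.25, -0.06, -0.3], [0, 0.313, 0], 0],
    [[-1.85, -0.06, -0.5], [0, 0.4, 0], 0],
    [[-2.5, -0.06, -0.57], [0, 0.487, 0], 0],
    [[-3.13, -0.06, -0.52], [0, 0.575, 0], 0],
    [[-3.8, -0.06, -0.34], [0, 0.662, 0], 0],
    [[-4.3, -0.06, -0.08], [0, 0.732, 0], 0],
    [[-4.7, -0.06, 0.18], [0, 0.784, 0], 0],
    [[-4.9, -0.06, 0.35], [0, 0.81, 0], 0],
    [[-5.07, -0.06, 0.5], [0, 0.836, 0], 0],
    [[-5.07, -0.06, 0.5], [0, 0.836, 0], 0],
    [[-5.07, -0.06, 0.5], [0, 0.836, 0], 0],
    [[-5.07, -0.06, 0.5], [0, 0.836, 0], 0],
    [[-5.07, -0.06, 0.5], [0, 0.836, 0], 0],
    [[-5.07, -0.06, 0.5], [0, 0.836, 0], 0],
    [[-5.07, -0.06, 0.5], [0, 0.836, 0], 0],
  ],
)

```text
clock: 9.43
position: [0.6201, 0.1188, 0.1712]
tool_rot: [3.14, -0.401, 1.337]
force: [1.1, -2.1, 1.2]
grip_width: 0.0147
finger_force: 97.8
```

```bash
python3 - <<'E'
from h import *
s=bot.observe();print(s["position"],s["force"],s["qpos"].round(2))
rel(*pose(-45,0,-42,48)[:2])
im,d=bot.grab_frame("side");im3,d3=bot.grab_frame("scene")
cv2.imwrite("pics/c5.png",np.hstack([cv2.resize(im[150:350,300:500],(400,400)),cv2.resize(im3[150:350,300:500],(400,400))])[:,:,::-1])
a=np.radians(YH);ex=np.array([np.cos(a),np.sin(a),0]);ey=np.array([-ex[1],ex[0],0])
for c,i,dd in(("side",im,d),("scene",im3,d3)):
    Q=cloud(c,dd)-H;q=np.dstack([Q@ex,Q@ey,Q[...,2]]);k=colmask(i)["yellow"]&(dd>0)&(q[...,0]<.01)&(q[...,0]>-.14)&(abs(q[...,1])<.064)
    t=q[k];print(c,len(t),np.polyfit(t[:,0],t[:,2],1),np.degrees(np.arctan(np.polyfit(t[:,0],t[:,2],1)[0])))
E
```

```text
[0.6201186  0.1187649  0.17119342] [ 1.14194422 -2.09684858  1.16483374] [-0.11  0.57  0.02  1.77 -0.59  0.75  0.1 ]
clock 9.43 shift cm [-0.07  0.01 -0.01] turn [0.001 0.001 0.002]
side 44 [ 0.91556555 -0.00093127] 42.476145851645555
scene 578 [ 0.75749467 -0.01324726] 37.143734710723656
```

View pics/c5.png

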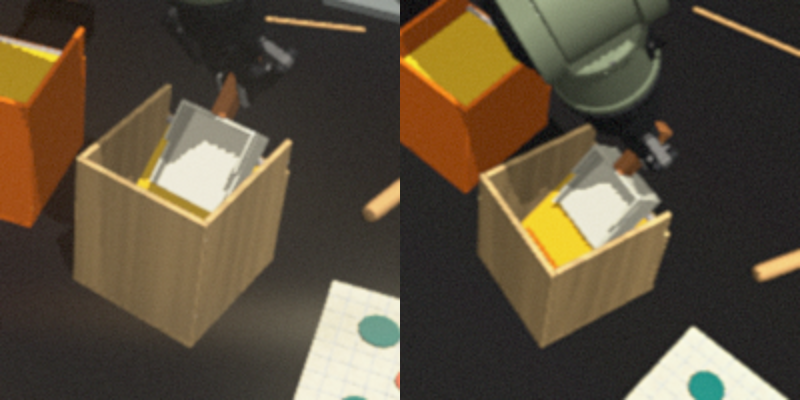

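The scoop is empty, the flap is about 40° open, and no bead shows on it. Dwelling a little, then computing the retreat.

Call:
move_arm(
  series=[
    [[0, 0, 0], [0, 0, 0], 0],
    [[0, 0, 0], [0, 0.02, 0], 0],
    [[0, 0, 0], [0, 0, 0], 0],
    [[0, 0, 0], [0, 0.02, 0], 0],
    [[0, 0, 0], [0, 0, 0], 0],
    [[0, 0, 0], [0, 0, 0], 0],
    [[0, 0, 0], [0, 0, 0], 0],
    [[0, 0, 0], [0, 0, 0], 0],
  ],
)

```text
clock: 10.2
position: [0.62, 0.1183, 0.1711]
tool_rot: [3.14, -0.401, 1.336]
force: [-0.4, -0.8, 1.0]
grip_width: 0.0147
finger_force: 97.7
```

```bash
python3 - <<'E'
from h import *
for t in [42,35,28,21,14,8,0]:
    lz=8-45*np.tan(np.radians(t)) if t else 18
    print(t,end=" ");rel(*pose(-45,0,lz,t)[:2])
for x in (0,40,70):rel(*pose(x,0,25,0)[:2])
rel(*pose(70,0,75,0)[:2])
E
```

```text
42 clock 10.2 shift cm [0.93 0.01 0.14] turn [ 0.001 -0.105  0.001]
35 clock 10.2 shift cm [1.83 0.01 0.57] turn [ 0.001 -0.227  0.001]
28 clock 10.2 shift cm [2.52 0.01 1.18] turn [ 0.001 -0.349  0.001]
21 clock 10.2 shift cm [3.   0.01 1.92] turn [ 0.001 -0.471  0.001]
14 clock 10.2 shift cm [3.3  0.01 2.73] turn [ 0.001 -0.593  0.001]
8 clock 10.2 shift cm [3.41 0.01 3.45] turn [ 0.001 -0.698  0.   ]
0 clock 10.2 shift cm [3.76 0.01 3.48] turn [ 0.001 -0.838  0.   ]
clock 10.2 shift cm [8.17 0.02 4.59] turn [ 0.001 -0.838  0.   ]
clock 10.2 shift cm [11.85  0.02  6.15] turn [ 0.001 -0.838  0.   ]
clock 10.2 shift cm [14.62  0.02  7.33] turn [ 0.001 -0.838  0.   ]
clock 10.2 shift cm [16.57  0.03  2.72] turn [ 0.001 -0.838  0.   ]
```

Call:
move_arm(
  series=[
    [[0.9, 0, 0.1], [0, -0.105, 0], 0],
    [[1.8, 0, 0.55], [0, -0.227, 0], 0],
    [[2.5, 0, 1.15], [0, -0.349, 0], 0],
    [[3.0, 0, 1.9], [0, -0.471, 0], 0],
    [[3.3, 0, 2.7], [0, -0.593, 0], 0],
    [[3.4, 0, 3.4], [0, -0.698, 0], 0],
    [[3.6, 0, 3.4], [0, -0.78, 0], 0],
    [[3.8, 0, 3.4], [0, -0.838, 0], 0],
    [[5, 0, 3.6], [0, -0.838, 0], 0],
    [[6.6, 0, 4.1], [0, -0.838, 0], 0],
    [[8.2, 0, 4.6], [0, -0.838, 0], 0],
    [[10, 0, 5.4], [0, -0.838, 0], 0],
    [[11.8, 0, 6.15], [0, -0.838, 0], 0],
    [[13.4, 0, 6.8], [0, -0.838, 0], 0],
    [[14.6, 0, 6], [0, -0.838, 0], 0],
    [[15.3, 0, 4.5], [0, -0.838, 0], 0],
    [[16, 0, 3.4], [0, -0.838, 0], 0],
    [[16.6, 0, 2.7], [0, -0.838, 0], 0],
    [[16.6, 0, 2.7], [0, -0.838, 0], 0],
  ],
)

```text
clock: 11.78
position: [0.6587, 0.2777, 0.2129]
tool_rot: [3.138, 0.435, 1.334]
force: [-0.7, 0.0, -1.9]
grip_width: 0.0151
finger_force: 97.6
```

```bash
python3 - <<'E'
from h import *
s=bot.observe();print(s["position"],s["tool_rot"])
ims=[]
for c in("side","scene"):
    i,dd=bot.grab_frame(c);ims.append(i)
    a=np.radians(YH);ex=np.array([np.cos(a),np.sin(a),0]);ey=np.array([-ex[1],ex[0],0])
    Q=cloud(c,dd)-H;q=np.dstack([Q@ex,Q@ey,Q[...,2]]);k=colmask(i)["yellow"]&(dd>0)&(q[...,0]<.01)&(q[...,0]>-.14)&(abs(q[...,1])<.064)
    t=q[k];print(c,len(t),np.polyfit(t[:,0],t[:,2],1))
im,im3=ims
cv2.imwrite("pics/c6.png",np.hstack([cv2.resize(im[100:350,280:530],(400,400)),cv2.resize(im3[120:370,300:550],(400,400))])[:,:,::-1])
R=tool(33.5,25);g=np.array([.5857,.3262,.033]);p=g+R.apply([0,0,.019])
rel(R,p+[0,0,.18]);rel(R,p);print(R.inv().apply([0,0,-18]))
E
```

```text
[0.65872489 0.27771093 0.21290332] [3.13846176 0.43485559 1.33422449]
side 1876 [-0.00481802  0.00047866]
scene 2256 [-0.00604357 -0.00119991]
clock 11.88 shift cm [ 2.9  -8.73  0.29] turn [0.318 0.    0.68 ]
clock 11.88 shift cm [10.52 -8.75 16.6 ] turn [0.318 0.    0.68 ]
[7.60712871e+00 2.49800181e-16 1.63135402e+01]
```

View pics/c6.png

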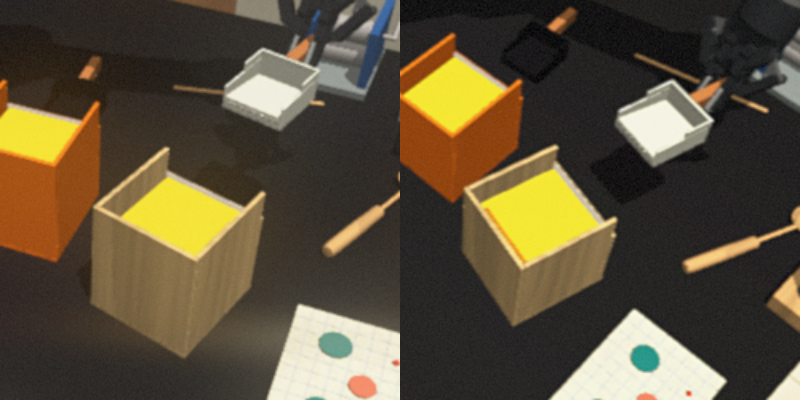

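The flap is level, no bead lies on it or on the table, and the scoop is empty. Returning the scoop to its original spot.

Call:
move_arm(
  series=[
    [[0.3, -0.9, 0], [0.03, 0, 0.07], 0],
    [[0.8, -2.4, 0.1], [0.09, 0, 0.19], 0],
    [[1.3, -4, 0.15], [0.15, 0, 0.31], 0],
    [[1.9, -5.6, 0.2], [0.2, 0, 0.43], 0],
    [[2.4, -7.2, 0.25], [0.26, 0, 0.55], 0],
    [[2.7, -8.3, 0.3], [0.3, 0, 0.64], 0],
    [[2.9, -8.7, 0.3], [0.318, 0, 0.68], 0],
    [[3.7, -8.7, 2], [0.318, 0, 0.68], 0],
    [[4.8, -8.7, 4.5], [0.318, 0, 0.68], 0],
    [[6, -8.7, 7], [0.318, 0, 0.68], 0],
    [[7.2, -8.7, 9.5], [0.318, 0, 0.68], 0],
    [[8.3, -8.7, 11.8], [0.318, 0, 0.68], 0],
    [[9.2, -8.7, 13.8], [0.318, 0, 0.68], 0],
    [[9.8, -8.7, 15.1], [0.318, 0, 0.68], 0],
    [[10.15, -8.7, 15.9], [0.318, 0, 0.68], 0],
    [[10.3, -8.7, 16.2], [0.318, 0, 0.68], 0],
    [[10.3, -8.7, 16.2], [0.318, 0, 0.68], 0],
  ],
)

```text
clock: 13.3
position: [0.5795, 0.3212, 0.0203]
tool_rot: [3.14, 0.437, 0.584]
force: [0.0, -0.7, -0.7]
grip_width: 0.0144
finger_force: 97.6
```

```bash
python3 - <<'E'
from h import *
R=tool(33.5,25);g=np.array([.5857,.3262,.033]);p=g+R.apply([0,0,.019]);print(bot.observe()["position"],bot.observe()["force"]);rel(R,p)
E
```

```text
[0.57953737 0.32115474 0.02034466] [ 0.0217852  -0.65577383 -0.72789757]
clock 13.3 shift cm [ 0.18 -0.08  0.42] turn [ 0.001  0.    -0.001]
```

Call:
move_arm(
  series=[
    [[0.1, 0, 0.2], [0, 0, 0], 0],
    [[0.18, 0, 0.4], [0, 0, 0], 0],
    [[0.18, 0, 0.4], [0, 0, 0], 0],
    [[0.18, 0, 0.4], [0, 0, 0], 30],
    [[0.18, 0, 0.4], [0, 0, 0], 60],
    [[0.18, 0, 0.4], [0, 0, 0], 60],
    [[0.18, 0, 0.4], [0, 0, 0], 60],
    [[0.18, 0, 0.4], [0, 0, 0], 60],
    [[0.18, 0, 0.4], [0, 0, 0], 60],
    [[0.18, 0, -0.6], [0, 0, 0], 60],
    [[0.18, 0, -2.5], [0, 0, 0], 60],
    [[0.18, 0, -5], [0, 0, 0], 60],
    [[0.18, 0, -8], [0, 0, 0], 60],
    [[0.18, 0, -11], [0, 0, 0], 60],
    [[0.18, 0, -14], [0, 0, 0], 60],
    [[0.18, 0, -15], [0, 0, 0], 60],
    [[0.18, 0, -15], [0, 0, 0], 60],
  ],
)

```text
clock: 14.72
position: [0.6354, 0.3579, 0.159]
tool_rot: [3.14, 0.432, 0.584]
force: [-0.3, -1.4, 0.3]
grip_width: 0.0512
finger_force: 0.0
```

```bash
python3 - <<'E'
from h import *
ims=[]
for c in("side","scene"):
    i,dd=bot.grab_frame(c);ims.append(i)
    P=cloud(c,dd);g=np.array([.5857,.3262,.033]);q=Ro.from_euler("z",-33.5,degrees=True).apply((P-g).reshape(-1,3)).reshape(P.shape)
    k=colmask(i)["white"]&(dd>0)&(abs(q[...,1])<.055)&(q[...,0]>-.14)&(q[...,0]<-.02)&(q[...,2]<.03)
    print(c,np.percentile(q[k],1,0).round(4),np.percentile(q[k],99,0).round(4))
im,im3=ims;s=bot.observe();print(s["position"],s["force"],s["clock"])
cv2.imwrite("pics/c7.png",np.hstack([cv2.resize(im[100:350,280:530],(400,400)),cv2.resize(im3[120:370,300:550],(400,400))])[:,:,::-1])
E
```

```text
side [-0.117  -0.0446 -0.0294] [-0.0341  0.0395  0.0107]
scene [-0.1186 -0.0436 -0.0345] [-0.0338  0.0393  0.0105]
[0.63374395 0.35710956 0.15570215] [ 0.27174649  0.13230331 -0.14681364] 14.8167
```

View pics/c7.png

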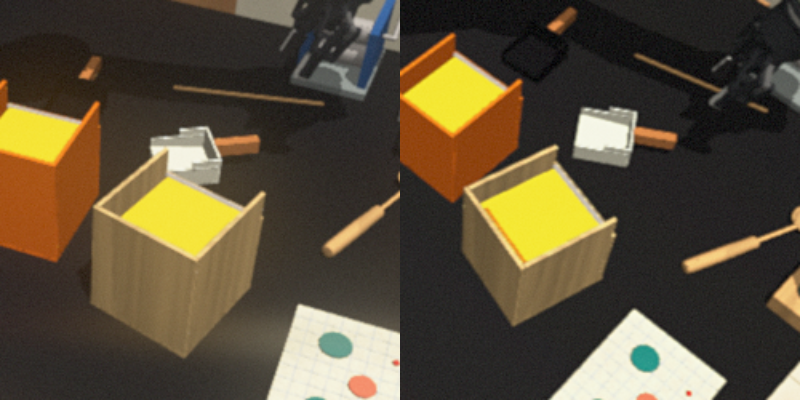

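The empty scoop stands flat on the table where it began, the flap is shut, and the gripper is clear of everything. Handing in.

```bash
python3 -c "
from workcell import bot
print(bot.job_done())"
```

```text
the job is handed in; nothing more can be done
None
```

I tipped the teal beads into the plywood hopper and put the empty scoop back upright in its original place; the flap looked shut, the coral scoop was not touched, and I handed the job in at about 15 s (the hand-in gave no verdict, and I judged the beads inside only from the empty scoop and clear flap and table).

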